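# Third hand at the assembly jig

## Robot

A 6-joint arm with a two-finger parallel gripper is mounted at the origin on the work surface. World frame = base frame: x ahead of the robot, y to its left, z up, the work surface at z = 0. Lengths are in m, angles in degrees, forces in N, time in s.
With the tool pointing down it reaches from about 0.4 to 0.825 m from the base axis. Payload 7 kg.
Tool frame: the origin (TCP) lies on the centre line of the jaws, within the pads' length; the fingertips stand 22 mm ahead of it and the grasp point (between the pads) lies 3 mm ahead of it; z points along the fingers, y is the line along which they close (so a half turn about z gives the same grasp; the last joint's range is limited). The gripper opens to 88 mm and grips with 3 to 60 N. Pads are 19 mm wide; open, the fingers measure 130 mm over their backs; the gripper's body (78 mm by 193 mm) begins 47 mm behind the grasp point.
Start: joints at [-52.592, 20.546, 0.682, 0, -70.136, -16.507], TCP at [0.241, -0.631, 0.249] pointing down, gripper open.
Joint ranges: [-176.03, 176.03], [-82.01, 121.73], [-58.28, 71.71], [-173.87, 95.51], [-174.79, -0.11], [-173.66, 173.66]. Speed limits (degrees/s): [136.94, 136.94, 172.46, 180, 180, 180].

## Interface

Orientations are given as [roll, pitch, yaw] about the fixed x, y, z axes, in that order (R = Rz(yaw) Ry(pitch) Rx(roll)).
In Python, from plant import get_state, cams, r gives the robot as it stands.
- The arm moves only by the tool apply_moves, never from a script. Its argument "targets" is a list of rows, each an object with "dp": the shift along the world's x, y, z in m, a list of three; "yaw": the turn about the world's z in degrees. In form: [{"dp": [x, y, z], "yaw": yaw}, ...]. A call has 1 to 20 rows; each row is the pose to reach, as a shift and turn from the pose commanded when the call began; what a row does not reach only later rows make up. A row lasts 1/12 s, in which the tool goes at most 41.7 mm and 7.16 degrees, less where a joint would pass 70% of its speed; a pose out of reach is approached as far as the arm can. A call with a gripper value outside its range is refused whole. "grip" is the gripper command: -1 is fully open, 1 is shut, values between are in proportion, set as the call begins (left out, the last holds). The fingers move at their own pace and stop on an object; "squeeze" is the grip in N (left out, the last holds). Time passes only in rows, so rows that repeat a pose let the fingers close. It gives the time, the measured TCP pose, the force, the opening and the grip force at its end, in the units of the state.
- get_state(): the state, without advancing time (a new reading comes with each control period).
- cams.capture(name): name is "scene" or "top"; returns a dict with "image" (420x560x3 uint8, red, green, blue), "range_z" (420x560 float32, m along the optical axis (not along the pixel's ray), 0 where there is no reading), "fx", "fy", "cx", "cy" (pixels), "R" (3x3) and "t" (3): a world point X has camera coordinates R X + t. Camera axes: x right, y down, z forward; pixel columns grow to the right and rows downward; lengths in m; the calibration is good to about 2 mm. A picture is of the moment at which its call begins.
- r.close_job(): hands the job in; it is judged then, once.
The state is a dict: "time_s": time; "joints": joint angles; "qd": joint speeds; "joint_torque": joint torques, N m; "tcp_pos": TCP position; "eef_rot": TCP orientation; "contact_force": force on the tool from outside, world axes, zero at the start; "moment": the same for the moment, N m; "gripper_width": finger opening in m; "gripper_force": force on a finger pad.
Only numpy, scipy, OpenCV 4.12 (cv2) and the standard library are available. Lean on these libraries where they do the work, as an engineer would, in place of code of your own. Each camera call takes 0.05 s, during which the arm holds its last target. There are 200 camera calls.

## Task

Be my third hand at the assembly jig: pick up the steel angle bracket from the rubber mat and stand it on the strap that is clamped in the jig, its foot pointing away from the fence, the back of its upright flat against the fence and its end up against the stop block. Push it against the fence with a steady force of about 14 N (anything from 6 to 22 N will do) and finish while still holding and pushing it there, so that I can drive its two screws. Ease it up to the fence rather than ramming it, and leave the other things on the bench where they are.

Things in the scene. Friction and masses are not known exactly. Their poses are not given: they have to be found in the camera images.
- bracket: the angle bracket: an L of plain 8 mm steel, 80 wide (y), 0.45 to 0.61 kg, standing on its foot. Foot 45 deep (x -22.5 to +22.5), 8 thick, two screw holes; upright leaf 70 high, 8 thick, at x +14.5 to +22.5. Origin: middle of the foot's underside. +x points out of the BACK of the upright; the foot reaches to -x. Seated, its axes run as the jig's. Grip it across the leaf at mid width
- bracket_corner (a point): point of the bracket: lower corner at the back, at the +y end (bracket x +22.5, y +40, z 0 mm); axes as the bracket
- jig: the assembly jig, fixed to the bench: a dark steel base plate 200 (x) x 260 (y) x 12 mm with fence, strap, stop and toggle clamp on it. Origin: centre of the plate's underside, on the bench top; its +x points towards the fence, +y towards the stop block, z up. It stands on the left or the right of the bench, turned up to 0.3 rad
- jig_corner (a point): inner corner of the jig where fence face, stop face and top of the strap meet (jig x +40, y +75, z +18 mm); axes as the jig. bracket_corner belongs here
- fence: the fence: 230 mm of 60 x 60 x 6 mm steel angle bolted to the plate, rigid. Its upright face looks to jig -x, in the plane jig x = +40, jig y -120 to +110; top 54 mm above the strap. A window for fingers, 46 wide (jig y +12 to +58, at the middle of the seated bracket), is cut from its top down to 18 mm above the strap; behind it only the low flat leg and bolts. Pose is the jig's
- stop: the stop block of the jig: steel, 40 (x) x 25 (y) x 30 mm, rigid, standing on the plate at jig x -5 to +35 mm; its working face looks to jig -y and lies in the plane jig y = +75 mm, top 42 mm above the bench. Pose is the jig's
- strap: flat steel bar 50 x 200 x 6 mm along the foot of the fence (jig x -10 to +40, y -125 to +75 mm), top 18 mm above the bench; the bracket stands on it. If borne down on hard, the foot drags and friction takes up or adds several N of the push. Fixed, held by a red-handled toggle clamp at jig y -85 mm (55 mm high, handle out to jig x -140 mm). Pose is the jig's
- mat: black rubber mat 240 x 260 x 4 mm, fixed, on the other side of the bench; the bracket and two offcuts stand on it, their places on it exchanged. Origin: centre of its underside
- flat_tab: bystander on the mat: flat steel tab 60 x 40 x 8 mm with two holes, lying flat; origin in the middle of its underside
- tube_offcut: bystander on the mat: 60 mm length of 40 x 20 mm rectangular steel tube lying flat, 20 mm high; origin in the middle of its underside
- hammer: bystander: hammer with wooden handle, 260 mm, lying on the bench beyond jig and mat
- spanner: bystander: steel spanner, 180 mm, lying on the bench on the right
- try_square: bystander: machinist's try square, 120 x 75 mm, lying on the bench on the far left
- spray_can: bystander: spray can, 66 mm across, 190 mm tall, standing at the far right
- screw_tin: bystander: open round tin of screws, 74 mm across, 55 mm tall, standing beyond jig and mat
Mind the look-alikes: they are no part of the job. Leave any green or turquoise look-alike of the bracket alone.

How it is judged (in metres and radians):
At the end, for the whole second after the job is handed in: Through the last second the fingers hold the bracket on the strap, foot away from the fence, corner within 3 mm of jig_corner on each axis, upright and square to the jig within 0.05 rad, at rest, and it presses on the fence with 6 to 22 N (contact force between bracket and fence between 6 and 22 N and contact force between the fingers and bracket above 5 N and x of bracket_corner in the frame of jig_corner between -0.003 and 0.002 m and y of bracket_corner in the frame of jig_corner between -0.003 and 0.002 m and z of bracket_corner in the frame of jig_corner between -0.002 and 0.003 m and angle between the x axis of bracket and the x axis of jig, either way round below 0.05 rad and angle between bracket's own z axis and vertical below 0.05 rad and linear speed of bracket below 0.01 m/s); the arm keeps its last pose, push and grip.
It fails at once if the bracket is rammed against the fence (over 60 N) (contact force between bracket and fence above 60 N).
It fails at once if another thing on the bench is moved by more than 30 mm (distance of any of flat_tab, tube_offcut, hammer, spanner, try_square, spray_can, screw_tin from where it was at the start of the episode above 0.03 m).
It also fails if it takes over 45 s, if anything falls off the work surface, if the arm or the gripper's body presses on something with over 40 N, if the wrist force passes 120 N, or if a joint passes its speed limit or range.

## Working session

There is one attempt and no reset: what is moved stays moved. The work goes in short steps, Python scripts to look and compute and a tool call to move; the robot and the scene stay as the last step left them, time stands still between calls to the robot, and variables do not carry over. Pictures are saved under pics/ and viewed, at most 10 in all, crops included, and the job is handed in when it is done.

Besides the shell and the picture viewer there is one more tool, called after "Request:" by a JSON object that holds its "api" and its "payload", one argument or row to a line. apply_moves: Moves the arm, as the interface text tells. Its arguments: {"type":"object","properties":{"targets":{"type":"array","items":{"type":"object","properties":{"dp":{"type":"array","items":{"type":"number"}},"yaw":{"type":"number"}}}},"grip":{"type":"number"},"squeeze":{"type":"number"}},"required":["targets"]}

```bash
mkdir -p pics; ls; cat > h.py <<'E'
import numpy as np,cv2
from plant import get_state,cams,r
def cloud(c):
    z=c["range_z"]; v,u=np.indices(z.shape)
    P=np.stack([(u-c["cx"])/c["fx"]*z,(v-c["cy"])/c["fy"]*z,z],-1)
    W=(P-c["t"])@c["R"]; W[z==0]=np.nan
    return W
def save(n,im,s=1): cv2.imwrite("pics/"+n,cv2.resize(im[...,::-1],None,fx=s,fy=s,interpolation=cv2.INTER_CUBIC))
E
python3 - <<'E'
from h import *
for n in("top","scene"):
    c=cams.capture(n); save(n+"0.png",c["image"],1.4); np.savez(n+"0.npz",**c)
    print(n,c["fx"],c["cx"],c["cy"],-c["R"].T@c["t"],c["R"].round(3).tolist())
s=get_state();print(s)
E
```

```text
pics
top 466.2950104374417 279.9505690976125 217.55789575115355 [0.50483622 0.03499672 1.24329242] [[-0.01, -1.0, 0.01], [-0.999, 0.009, -0.034], [0.034, -0.011, -0.999]]
scene 519.1657353695726 268.57739725795636 216.7728292944936 [ 1.23018571 -0.2289338   1.10671078] [[0.34, 0.941, -0.006], [0.776, -0.284, -0.564], [-0.532, 0.187, -0.826]]
{'time_s': 0.1, 'joints': array([-5.25935474e+01,  2.05911711e+01,  6.40016622e-01, -1.84750046e-02,
       -7.01346913e+01, -1.65064543e+01]), 'qd': array([ 0.06397718, -0.04163062,  0.14290515,  0.07635649,  0.01038057,
       -0.00429945]), 'joint_torque': array([-4.57777533e-04, -5.84163988e+01,  2.93755835e+01,  7.01553404e+00,
        1.02337101e-02, -6.09327731e-05]), 'tcp_pos': array([ 0.24064063, -0.63023186,  0.24767822]), 'eef_rot': array([ 1.79912757e+02, -7.74054646e-03, -1.59106287e+02]), 'contact_force': array([ 0.50197034,  0.70896882, -0.32299425]), 'moment': array([ 0.00540436, -0.00590814,  0.0044612 ]), 'gripper_force': 0.0, 'gripper_width': 0.0875968437267799}
```

View pics/top0.png

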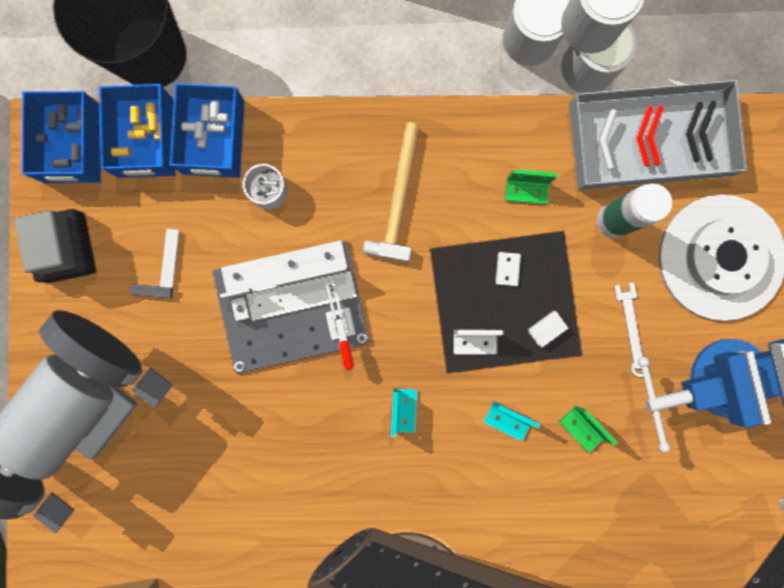

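View pics/scene0.png

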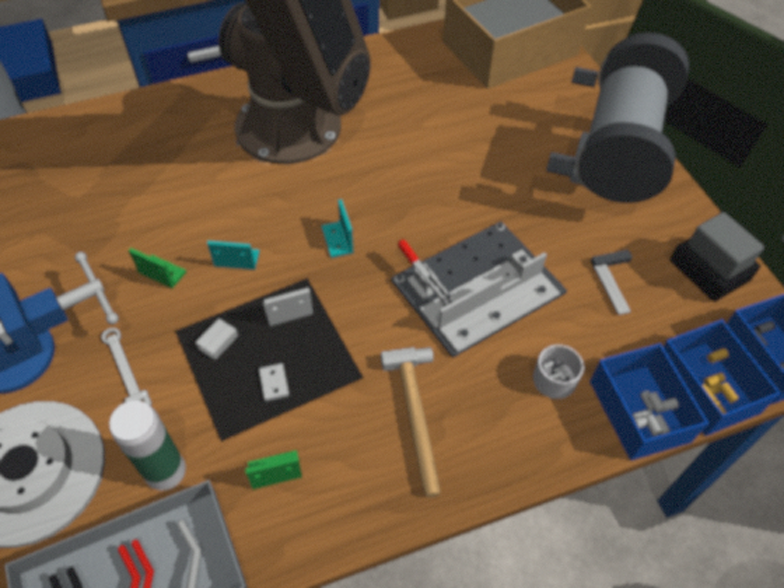

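The top view shows the plain grey bracket on the mat at display (477,342), with its leaf edge on the +x side. The jig is at (290,305): fence on its upper side, stop at (240,308), clamp at (340,330).

Possible look-alikes are turquoise (404,412) and (510,420), green (530,187) and (588,428), the tab (508,268) and the tube (548,329). I choose the grey L at (477,342).

```bash
python3 - <<'E'
from h import *
c=dict(np.load("top0.npz")); W=cloud(c); im=c["image"]
a=cv2.resize(im[225:275,310:370],(600,500),interpolation=cv2.INTER_CUBIC)
b=cv2.resize(im[165:275,145:270],(750,660)[:2],interpolation=cv2.INTER_CUBIC)
save("br.png",a); save("jig.png",cv2.resize(b,(660,581)))
z=(W[...,2]*1000)
np.set_printoptions(linewidth=250)
print(np.round(z[228:262:2,318:366:2]).astype(int))
print("fence");print(np.round(z[168:270:5,150:268:5]).astype(int))
E
```

```text
[[                   5                    1                    4                    2                    3                    2                    3                    1                    3                    0                    3
                     6                    2                    1                    5                    6                    4                    4                    5                    2                    4                    2
                     6                    2]
 [                   3                    7                    5                    9                    6                    5                    3                    4                    9                    5                    8
                     3                    4                    5                    4                    3                    4                    7                    9                    5                    2                    4
                     1                    3]
 [                   4                    4                    3              
[... 17746 characters left out ...]
6                   -4
                    -4                    7]
 [                  -2                    2                   -1                    1                   -3                    2                   -3                   -1                    1                    3                   -6
                     3                    0                   -1                    0                    1                    3                   -5                    1                   -1                   -3                   -6
                    -3                   -2]]<stdin>:8: RuntimeWarning: invalid value encountered in cast
<stdin>:9: RuntimeWarning: invalid value encountered in cast
```

View pics/br.png

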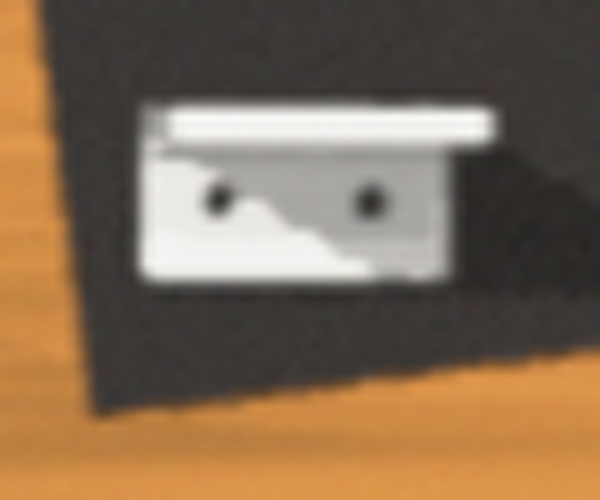

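View pics/jig.png

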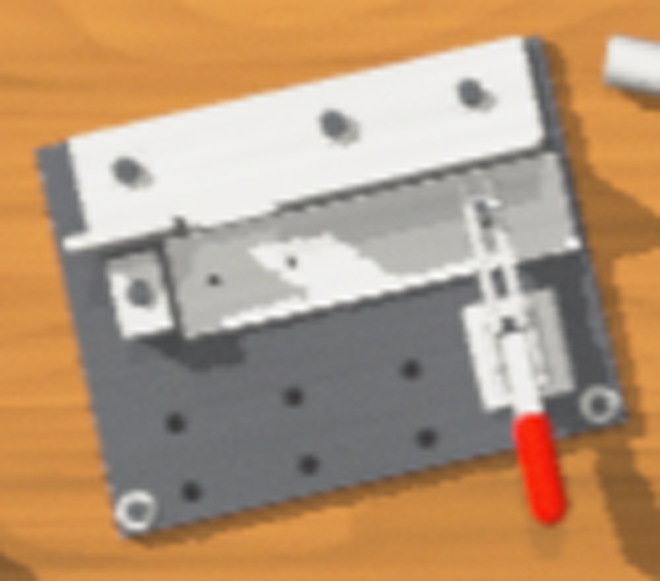

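```bash
cat > m.py <<'E'
from h import *
def onplane(c,uv,z):
    d=np.c_[(uv[:,0]-c["cx"])/c["fx"],(uv[:,1]-c["cy"])/c["fy"],np.ones(len(uv))]@c["R"]; o=-c["R"].T@c["t"]
    return (o+d*((z-o[2])/d[:,2])[:,None])[:,:2]
def comps(c,W,lo,hi,box,zp,minn=8):
    m=((W[...,2]>lo)&(W[...,2]<hi)&(W[...,0]>box[0])&(W[...,0]<box[1])&(W[...,1]>box[2])&(W[...,1]<box[3])).astype(np.uint8)
    n,l,st,ce=cv2.connectedComponentsWithStats(m,connectivity=8)
    out=[]
    for i in range(1,n):
        if st[i,4]>=minn:
            v,u=np.where(l==i); out.append((onplane(c,np.c_[u,v].astype(float),zp),np.median(W[l==i][:,2])))
    return out
def desc(P):
    q=P-P.mean(0); w,V=np.linalg.eigh(q.T@q); a=V[:,1]*np.sign(V[1,1]); n=np.array([a[1],-a[0]])
    return P.mean(0).round(4),np.degrees(np.arctan2(-a[0],a[1])).round(2),np.ptp(q@a).round(4),np.ptp(q@n).round(4)
if __name__=="__main__":
  for n in("top","scene"):
    c=dict(np.load(n+"0.npz")); W=cloud(c); print(n)
    for nm,lo,hi,box,zp in[("leaf",.062,.085,(.3,.6,-.35,-.05),.074),("fence",.062,.085,(.35,.65,.08,.4),.072),("stop",.033,.052,(.35,.65,.08,.4),.042)]:
        for P,h in comps(c,W,lo,hi,box,zp): print(nm,len(P),h.round(4),*desc(P),P[P[:,1].argmax()].round(4),P[P[:,1].argmin()].round(4))
E
python3 m.py
```

```text
top
leaf 96 0.0731 [ 0.494  -0.1313] -0.56 0.0779 0.005 [ 0.4919 -0.0923] [ 0.4962 -0.1703]
leaf 107 0.0694 [ 0.3438 -0.1989] -26.18 0.0804 0.0082 [ 0.3588 -0.1632] [ 0.3282 -0.2353]
leaf 64 0.0692 [ 0.3347 -0.3334] -48.52 0.0477 0.009 [ 0.3497 -0.316 ] [ 0.3244 -0.3481]
fence 144 0.0711 [0.5988 0.1711] 12.32 0.132 0.0068 [0.5829 0.2356] [0.6146 0.1074]
fence 57 0.071 [0.5692 0.3064] 12.67 0.0521 0.0066 [0.5612 0.3308] [0.5758 0.2808]
stop 308 0.0464 [0.5157 0.1218] -77.04 0.1567 0.0251 [0.5867 0.1456] [0.4473 0.0977]
stop 42 0.0365 [0.578  0.2639] 12.81 0.0629 0.0064 [0.57   0.2948] [0.5823 0.2331]
stop 159 0.0412 [0.5414 0.3028] -76.92 0.04 0.0264 [0.5496 0.3179] [0.5313 0.2872]
stop 8 0.0495 [0.441  0.1141] -75.97 0.018 0.0031 [0.4423 0.1157] [0.4346 0.1106]
scene
leaf 138 0.0691 [ 0.3494 -0.2038] -27.38 0.0818 0.017 [ 0.3606 -0.168 ] [ 0.3406 -0.2415]
leaf 60 0.0689 [ 0.343  -0.3354] -51.48 0.045 0.012 [ 0.3526 -0.3207] [ 0.3286 -0.3492]
leaf 181 0.0721 [ 0.4983 -0.1375] -0.15 0.0797 0.0179 [ 0.4939 -0.0963] [ 0.4994 -0.1759]
fence 76 0.0701 [0.5732 0.3003] 13.95 0.0561 0.013 [0.5651 0.3279] [0.5789 0.2735]
fence 207 0.0704 [0.6027 0.1645] 12.78 0.1362 0.012 [0.5838 0.2328] [0.6178 0.1008]
stop 362 0.0461 [0.5153 0.1177] -77.54 0.1617 0.0302 [0.5837 0.1441] [0.4362 0.0937]
stop 101 0.0418 [0.5384 0.2967] 55.0 0.0398 0.034 [0.5449 0.3128] [0.5333 0.2812]
stop 278 0.0414 [0.5928 0.2104] 12.42 0.2373 0.0175 [0.5626 0.3326] [0.6154 0.1013]
```

```bash
python3 - <<'E'
from h import *
for n in("top","scene"):
    c=dict(np.load(n+"0.npz"));W=cloud(c).reshape(-1,3)
    print(n)
    for y in np.arange(-.65,.36,.05):
        print(round(y,2),[int(1000*np.percentile(q,98)) if len(q:=W[(abs(W[:,1]-y)<.025)&(abs(W[:,0]-x)<.025)][:,2])>5 else -1 for x in np.arange(.2,.75,.05)])
E
```

```text
top
-0.65 [4, 3, 4, 92, 126, 142, 14, 40, 44, 44, 43]
-0.6 [4, 4, 4, 143, 144, 143, 15, 43, 45, 45, 44]
-0.55 [4, 298, 4, 138, 139, 139, 12, 31, 43, 43, 41]
-0.5 [4, 4, 4, 99, 99, 4, 4, 14, 16, 15, 15]
-0.45 [3, 4, 84, 88, 83, 82, 10, 9, 7, 4, 191]
-0.4 [4, 3, 4, 3, 52, 84, 6, 9, 6, 178, 193]
-0.35 [3, 6, 71, 70, 4, 5, 5, 4, 4, 4, 187]
-0.3 [3, 5, 699, 67, 3, 8, 27, 20, 8, 9, 6]
-0.25 [3, 4, 10, 70, 4, 23, 27, 9, 9, 8, 5]
-0.2 [3, 3, 11, 71, 4, 8, 8, 8, 15, 15, 4]
-0.15 [3, 3, 9, 69, 4, 14, 76, 8, 8, 8, 5]
-0.1 [4, 4, 711, 4, 6, 15, 75, 9, 8, 8, 4]
-0.05 [3, 646, 676, 4, 4, 4, 6, 6, 7, 7, 4]
0.0 [516, 577, 68, 72, 69, 4, 4, 4, 4, 29, 27]
0.05 [472, 3, 5, 34, 3, 4, 10, 4, 4, 29, 23]
0.1 [5, 4, 3, 3, 4, 57, 49, 49, 71, 20, 4]
0.15 [3, 3, 3, 3, 3, 14, 47, 50, 73, 25, 4]
0.2 [3, 3, 3, 3, 4, 16, 16, 21, 73, 23, 4]
0.25 [4, 4, 3, 3, 4, 15, 16, 21, 69, 21, 4]
0.3 [3, 3, 4, 3, 8, 17, 39, 72, 37, 19, 3]
0.35 [3, 3, 4, 3, 3, 12, 14, 67, 20, 4, 5]
scene
-0.65 [2, -1, -1, -1, -1, 35, 15, 42, 44, 44, 42]
-0.6 [5, 4, 5, 140, 142, 140, 16, 43, 44, 44, 43]
-0.55 [5, 4, 5, 140, 139, 139, 8, 16, 43, 43, 41]
-0.5 [4, 5, 4, 99, 99, 4, 4, 14, 15, 16, 14]
-0.45 [5, 5, 85, 88, 85, 84, 10, 10, -1, 5, 192]
-0.4 [5, 4, 61, 4, 4, 81, 4, 10, 7, 38, 193]
-0.35 [5, 8, 73, 70, 4, 6, 6, 5, 4, 5, 176]
-0.3 [5, 5, 12, 58, 4, 8, 27, 23, 8, 8, 6]
-0.25 [5, 5, 5, 70, 4, 25, 27, 9, 8, 8, 6]
-0.2 [4, 4, 5, 72, 4, 8, 31, 8, 16, 14, 5]
-0.15 [5, 5, 8, 69, 4, 9, 76, 8, 8, 8, 4]
-0.1 [5, 5, 4, 4, 6, 8, 74, 8, 8, 8, 4]
-0.05 [443, 453, 5, 4, 5, 4, 5, 6, 7, 7, 4]
0.0 [429, 453, 71, 72, 71, 4, 4, 4, 5, 29, 27]
0.05 [411, 4, 4, 5, 4, 4, 15, 4, 5, 28, 19]
0.1 [6, 5, 5, 4, 5, 58, 50, 50, 72, 20, 4]
0.15 [5, 5, 5, 4, 5, 15, 46, 51, 74, 24, 4]
0.2 [4, 4, 4, 5, 3, 15, 16, 23, 73, 24, 4]
0.25 [4, 5, 5, 4, 5, 16, 16, 23, 66, 21, 4]
0.3 [4, 4, 5, 4, 6, 18, 40, 73, 69, 19, 4]
0.35 [4, 4, 4, 5, 4, 8, 14, 61, 20, 4, 4]
```

Request:
{"api": "apply_moves", "payload": {
  "targets": [
    {"dp": [0.02, 0.04, 0], "yaw": 5},
    {"dp": [0.037, 0.074, 0], "yaw": 10},
    {"dp": [0.055, 0.11, 0], "yaw": 15},
    {"dp": [0.073, 0.145, 0], "yaw": 20},
    {"dp": [0.091, 0.18, 0], "yaw": 25},
    {"dp": [0.109, 0.215, 0], "yaw": 30},
    {"dp": [0.127, 0.25, 0], "yaw": 35},
    {"dp": [0.145, 0.285, 0], "yaw": 40},
    {"dp": [0.163, 0.32, 0], "yaw": 45},
    {"dp": [0.181, 0.355, 0], "yaw": 50},
    {"dp": [0.199, 0.39, -0.01], "yaw": 55},
    {"dp": [0.217, 0.425, -0.03], "yaw": 60},
    {"dp": [0.235, 0.46, -0.05], "yaw": 65},
    {"dp": [0.253, 0.49, -0.08], "yaw": 68.7},
    {"dp": [0.253, 0.5, -0.1], "yaw": 68.7},
    {"dp": [0.253, 0.5, -0.1], "yaw": 68.7},
    {"dp": [0.253, 0.5, -0.1], "yaw": 68.7},
    {"dp": [0.253, 0.5, -0.1], "yaw": 68.7}
  ],
  "grip": -1,
  "squeeze": 40
}}

```text
time_s: 1.6
tcp_pos: [0.494, -0.1309, 0.149]
eef_rot: [180.0, -0.0, -90.4]
contact_force: [0.6, 0.1, 0.5]
gripper_width: 0.0876
gripper_force: 0.0
```

Request:
{"api": "apply_moves", "payload": {
  "targets": [
    {"dp": [0, 0, -0.03]},
    {"dp": [0, 0, -0.06]},
    {"dp": [0, 0, -0.085]},
    {"dp": [0, 0, -0.097]},
    {"dp": [0, 0, -0.097]},
    {"dp": [0, 0, -0.097]},
    {"dp": [0, 0, -0.097]}
  ]
}}

```text
$.targets[0]: bad value
```

Request:
{"api": "apply_moves", "payload": {
  "targets": [
    {"dp": [0, 0, 0]},
    {"dp": [0, 0, 0]},
    {"dp": [0, 0, 0]},
    {"dp": [0, 0, 0]},
    {"dp": [0, 0, 0]},
    {"dp": [0, 0, 0]},
    {"dp": [0, 0, 0]},
    {"dp": [0, 0, 0]},
    {"dp": [0, 0, 0]},
    {"dp": [0, 0, 0]}
  ],
  "grip": 1,
  "squeeze": 40
}}

```text
$.targets[0]: bad value
```

Rows need a yaw.

Request:
{"api": "apply_moves", "payload": {
  "targets": [
    {"dp": [0, 0, -0.03], "yaw": 0},
    {"dp": [0, 0, -0.06], "yaw": 0},
    {"dp": [0, 0, -0.085], "yaw": 0},
    {"dp": [0, 0, -0.097], "yaw": 0},
    {"dp": [0, 0, -0.097], "yaw": 0},
    {"dp": [0, 0, -0.097], "yaw": 0}
  ]
}}

```text
time_s: 2.1
tcp_pos: [0.4942, -0.1315, 0.0524]
eef_rot: [-180.0, -0.0, -90.5]
contact_force: [-0.6, 0.7, -0.2]
gripper_width: 0.0877
gripper_force: 0.0
```

Request:
{"api": "apply_moves", "payload": {
  "targets": [
    {"dp": [0, 0, 0], "yaw": 0},
    {"dp": [0, 0, 0], "yaw": 0},
    {"dp": [0, 0, 0], "yaw": 0},
    {"dp": [0, 0, 0], "yaw": 0},
    {"dp": [0, 0, 0], "yaw": 0},
    {"dp": [0, 0, 0], "yaw": 0},
    {"dp": [0, 0, 0], "yaw": 0},
    {"dp": [0, 0, 0], "yaw": 0},
    {"dp": [0, 0, 0], "yaw": 0},
    {"dp": [0, 0, 0], "yaw": 0}
  ],
  "grip": 1,
  "squeeze": 40
}}

```text
time_s: 2.93
tcp_pos: [0.4938, -0.1305, 0.0515]
eef_rot: [180.0, -0.0, -90.4]
contact_force: [-0.3, 0.3, 1.0]
gripper_width: 0.0265
gripper_force: 0.0
```

Request:
{"api": "apply_moves", "payload": {
  "targets": [
    {"dp": [0, 0, 0], "yaw": 0},
    {"dp": [0, 0, 0], "yaw": 0},
    {"dp": [0, 0, 0], "yaw": 0},
    {"dp": [0, 0, 0], "yaw": 0},
    {"dp": [0, 0, 0], "yaw": 0},
    {"dp": [0, 0, 0], "yaw": 0},
    {"dp": [0, 0, 0], "yaw": 0}
  ]
}}

```text
time_s: 3.52
tcp_pos: [0.4936, -0.1306, 0.0515]
eef_rot: [180.0, -0.0, -90.4]
contact_force: [-0.6, 0.0, -0.2]
gripper_width: 0.0079
gripper_force: 40.0
```

Request:
{"api": "apply_moves", "payload": {
  "targets": [
    {"dp": [0, 0, 0.03], "yaw": 0},
    {"dp": [0, 0, 0.065], "yaw": 0},
    {"dp": [0, 0, 0.1], "yaw": 0},
    {"dp": [0, 0, 0.1], "yaw": 0},
    {"dp": [0, 0, 0.1], "yaw": 0}
  ]
}}

```text
time_s: 3.93
tcp_pos: [0.4948, -0.1303, 0.1531]
eef_rot: [-179.8, 0.0, -90.4]
contact_force: [0.4, 0.2, -5.9]
gripper_width: 0.0081
gripper_force: 40.0
```

Request:
{"api": "apply_moves", "payload": {
  "targets": [
    {"dp": [0.004, 0.02, 0.01], "yaw": 1},
    {"dp": [0.01, 0.055, 0.01], "yaw": 2},
    {"dp": [0.016, 0.09, 0.01], "yaw": 3},
    {"dp": [0.023, 0.128, 0.01], "yaw": 4.5},
    {"dp": [0.03, 0.166, 0.01], "yaw": 6},
    {"dp": [0.037, 0.204, 0.01], "yaw": 7.5},
    {"dp": [0.043, 0.242, 0.01], "yaw": 9},
    {"dp": [0.05, 0.28, 0.01], "yaw": 10.5},
    {"dp": [0.056, 0.315, 0.01], "yaw": 11.5},
    {"dp": [0.061, 0.345, 0.005], "yaw": 12.3},
    {"dp": [0.065, 0.367, 0], "yaw": 12.8},
    {"dp": [0.068, 0.378, 0], "yaw": 12.8},
    {"dp": [0.068, 0.38, 0], "yaw": 12.8},
    {"dp": [0.068, 0.38, 0], "yaw": 12.8},
    {"dp": [0.068, 0.38, 0], "yaw": 12.8},
    {"dp": [0.068, 0.38, 0], "yaw": 12.8}
  ]
}}

```text
time_s: 5.27
tcp_pos: [0.5615, 0.2481, 0.1513]
eef_rot: [180.0, -0.0, -77.7]
contact_force: [-0.4, 0.3, -4.4]
gripper_width: 0.0079
gripper_force: 40.0
```

```bash
python3 - <<'E'
from h import *
for n in("top","scene"):
    c=cams.capture(n); np.savez(n+"1.npz",**c)
    im=c["image"]
    save(n+"1.png",im[130:300,130:330] if n=="top" else im[100:280,250:450],3.3)
s=get_state();print(s["time_s"],s["tcp_pos"],s["eef_rot"],s["contact_force"])
E
```

```text
5.3667 [0.56172223 0.24832979 0.15174138] [-1.79999168e+02  2.78288691e-03 -7.76690084e+01] [ 0.37063129 -0.81606744 -3.80607893]
```

View pics/scene1.png

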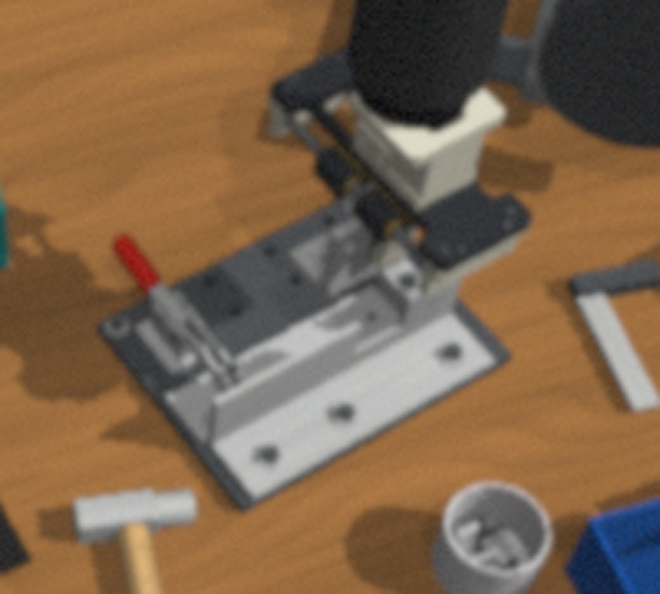

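The scene view shows the bracket held over the jig, between the stop (about (405,275) in the crop) and the clamp (190,340), with the gripper body clear of everything. I'll lower it beside the seat.

Request:
{"api": "apply_moves", "payload": {
  "targets": [
    {"dp": [0, 0, -0.02], "yaw": 0},
    {"dp": [0, 0, -0.04], "yaw": 0},
    {"dp": [0, 0, -0.06], "yaw": 0},
    {"dp": [0, 0, -0.07], "yaw": 0},
    {"dp": [0, 0, -0.078], "yaw": 0},
    {"dp": [0, 0, -0.08], "yaw": 0},
    {"dp": [0, 0, -0.08], "yaw": 0},
    {"dp": [0, 0, -0.08], "yaw": 0}
  ]
}}

```text
time_s: 6.03
tcp_pos: [0.5625, 0.2498, 0.0726]
eef_rot: [-179.9, 0.0, -77.6]
contact_force: [-0.2, -0.2, -4.3]
gripper_width: 0.0079
gripper_force: 40.0
```

```bash
cat > st.py <<'E'
from h import *
s=get_state(); f=s["contact_force"]; a=np.radians(12.4); ex=np.array([np.cos(a),np.sin(a)]); ey=np.array([-ex[1],ex[0]])
d=s["tcp_pos"][:2]-[.5453,.2146]
print("t",round(s["time_s"],2),"jig xy mm",(d@ex*1e3).round(2),(d@ey*1e3).round(2),"z",s["tcp_pos"][2].round(4),"rot",s["eef_rot"].round(2),"F jig",(f[:2]@ex).round(2),(f[:2]@ey).round(2),f[2].round(2),"M",s["moment"].round(2))
E
python3 st.py
```

```text
t 6.03 jig xy mm 24.3 30.67 z 0.0726 rot [-1.7992e+02  3.0000e-02 -7.7590e+01] F jig -0.27 -0.11 -4.29 M [0.06 0.06 0.01]
```

Next I'll lower in 1 mm steps towards contact with the strap (expected at about z 0.0655).

Request:
{"api": "apply_moves", "payload": {
  "targets": [
    {"dp": [0, 0, -0.002], "yaw": 0},
    {"dp": [0, 0, -0.003], "yaw": 0},
    {"dp": [0, 0, -0.004], "yaw": 0},
    {"dp": [0, 0, -0.005], "yaw": 0},
    {"dp": [0, 0, -0.0055], "yaw": 0},
    {"dp": [0, 0, -0.0055], "yaw": 0},
    {"dp": [0, 0, -0.0055], "yaw": 0}
  ]
}}

```text
time_s: 6.62
tcp_pos: [0.5618, 0.2494, 0.0661]
eef_rot: [180.0, -0.0, -77.6]
contact_force: [0.3, -0.6, -4.5]
gripper_width: 0.008
gripper_force: 40.0
```

Request:
{"api": "apply_moves", "payload": {
  "targets": [
    {"dp": [0, 0, -0.0005], "yaw": 0},
    {"dp": [0, 0, -0.0005], "yaw": 0},
    {"dp": [0, 0, -0.001], "yaw": 0},
    {"dp": [0, 0, -0.001], "yaw": 0},
    {"dp": [0, 0, -0.001], "yaw": 0}
  ]
}}

```text
time_s: 7.03
tcp_pos: [0.5618, 0.2495, 0.0655]
eef_rot: [-180.0, 0.0, -77.6]
contact_force: [-2.2, -0.5, 2.0]
gripper_width: 0.0077
gripper_force: 40.0
```

```bash
python3 st.py
```

```text
t 7.03 jig xy mm 23.64 30.51 z 0.0655 rot [-179.98    0.    -77.59] F jig -2.27 0.01 2.04 M [-0.16  0.97  0.02]
```

Request:
{"api": "apply_moves", "payload": {
  "targets": [
    {"dp": [0, 0, 0.0006], "yaw": 0},
    {"dp": [-0.0002, 0.001, 0.0006], "yaw": 0},
    {"dp": [-0.0004, 0.002, 0.0006], "yaw": 0},
    {"dp": [-0.0006, 0.003, 0.0006], "yaw": 0},
    {"dp": [-0.0009, 0.004, 0.0006], "yaw": 0},
    {"dp": [-0.0009, 0.004, 0.0006], "yaw": 0},
    {"dp": [-0.0009, 0.004, 0.0006], "yaw": 0}
  ]
}}

```text
time_s: 7.62
tcp_pos: [0.5609, 0.2536, 0.0655]
eef_rot: [-180.0, 0.0, -77.6]
contact_force: [0.4, 0.6, -3.9]
gripper_width: 0.0083
gripper_force: 40.0
```

```bash
python3 st.py
```

```text
t 7.62 jig xy mm 23.59 34.79 z 0.0655 rot [-1.800e+02  1.000e-02 -7.759e+01] F jig 0.52 0.51 -3.95 M [ 0.15  0.06 -0.  ]
```

Request:
{"api": "apply_moves", "payload": {
  "targets": [
    {"dp": [-0.0001, 0.0003, 0], "yaw": 0},
    {"dp": [-0.0001, 0.0006, 0], "yaw": 0},
    {"dp": [-0.0002, 0.001, 0], "yaw": 0},
    {"dp": [-0.0002, 0.001, 0], "yaw": 0},
    {"dp": [-0.0002, 0.001, 0], "yaw": 0}
  ]
}}

```text
time_s: 8.03
tcp_pos: [0.5607, 0.2545, 0.0657]
eef_rot: [180.0, 0.0, -77.6]
contact_force: [-0.1, -0.1, -4.2]
gripper_width: 0.008
gripper_force: 40.0
```

```bash
python3 st.py
```

```text
t 8.03 jig xy mm 23.56 35.64 z 0.0657 rot [180.    0.  -77.6] F jig -0.11 -0.12 -4.21 M [-0.01  0.13  0.02]
```

Request:
{"api": "apply_moves", "payload": {
  "targets": [
    {"dp": [-0.0001, 0.0003, 0], "yaw": 0},
    {"dp": [-0.0001, 0.0006, 0], "yaw": 0},
    {"dp": [-0.0002, 0.001, 0], "yaw": 0},
    {"dp": [-0.0002, 0.001, 0], "yaw": 0},
    {"dp": [-0.0002, 0.001, 0], "yaw": 0}
  ]
}}

```text
time_s: 8.45
tcp_pos: [0.5605, 0.2555, 0.0657]
eef_rot: [180.0, 0.0, -77.6]
contact_force: [0.3, -0.7, -3.9]
gripper_width: 0.0076
gripper_force: 40.0
```

```bash
python3 st.py
```

```text
t 8.45 jig xy mm 23.58 36.64 z 0.0657 rot [180.    0.  -77.6] F jig 0.14 -0.7 -3.92 M [ 0.06  0.05 -0.04]
```

Request:
{"api": "apply_moves", "payload": {
  "targets": [
    {"dp": [-0.0001, 0.0003, 0], "yaw": 0},
    {"dp": [-0.0001, 0.0006, 0], "yaw": 0},
    {"dp": [-0.0002, 0.001, 0], "yaw": 0},
    {"dp": [-0.0002, 0.001, 0], "yaw": 0},
    {"dp": [-0.0002, 0.001, 0], "yaw": 0}
  ]
}}

```text
time_s: 8.87
tcp_pos: [0.5603, 0.2565, 0.0657]
eef_rot: [-180.0, 0.0, -77.6]
contact_force: [-0.2, 0.0, -4.5]
gripper_width: 0.0075
gripper_force: 40.0
```

```bash
python3 st.py
```

```text
t 8.87 jig xy mm 23.63 37.66 z 0.0657 rot [-180.     0.   -77.6] F jig -0.17 0.06 -4.54 M [ 0.04 -0.01 -0.02]
```

Request:
{"api": "apply_moves", "payload": {
  "targets": [
    {"dp": [-0.0001, 0.0003, 0], "yaw": 0},
    {"dp": [-0.0001, 0.0006, 0], "yaw": 0},
    {"dp": [-0.0002, 0.001, 0], "yaw": 0},
    {"dp": [-0.0002, 0.001, 0], "yaw": 0},
    {"dp": [-0.0002, 0.001, 0], "yaw": 0}
  ]
}}

```text
time_s: 9.28
tcp_pos: [0.5602, 0.2572, 0.0657]
eef_rot: [180.0, -0.0, -77.6]
contact_force: [1.5, -3.3, -3.5]
gripper_width: 0.008
gripper_force: 40.0
```

```bash
python3 st.py; python3 - <<'E'
from h import *
for n in("top","scene"):
    c=cams.capture(n); np.savez(n+"2.npz",**c); im=c["image"]
    save(n+"2.png",im[130:300,130:330] if n=="top" else im[150:250,300:420],3.3 if n=="top" else 6)
E
```

```text
t 9.28 jig xy mm 23.64 38.39 z 0.0657 rot [ 1.7999e+02 -2.0000e-02 -7.7600e+01] F jig 0.71 -3.56 -3.51 M [-0.83 -0.32 -0.02]
```

View pics/scene2.png

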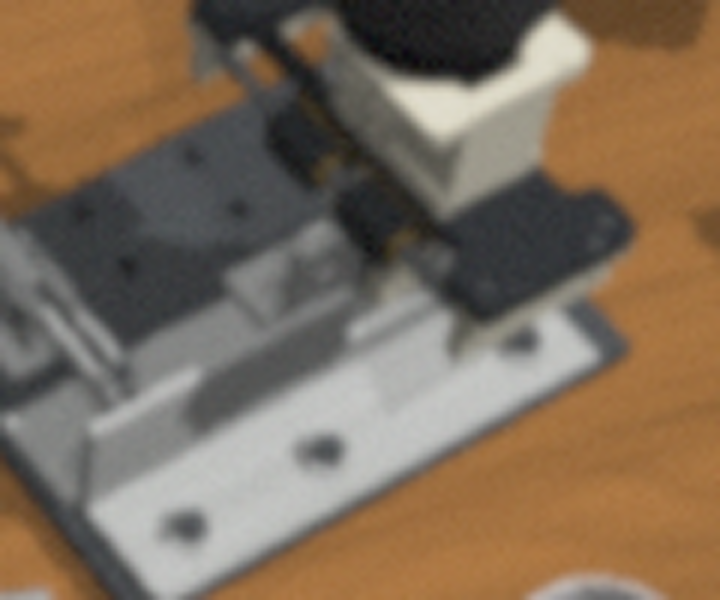

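The scene view shows the bracket on the strap behind the fence, with the outer finger through the window. The force says it has met the stop, so I'll back off 0.4 mm and slide towards the fence.

Request:
{"api": "apply_moves", "payload": {
  "targets": [
    {"dp": [0.0001, -0.0004, 0], "yaw": 0},
    {"dp": [0.0011, -0.0002, 0], "yaw": 0},
    {"dp": [0.0021, 0, 0], "yaw": 0},
    {"dp": [0.0031, 0.0003, 0], "yaw": 0},
    {"dp": [0.0041, 0.0005, 0], "yaw": 0},
    {"dp": [0.005, 0.0007, 0], "yaw": 0},
    {"dp": [0.006, 0.0009, 0], "yaw": 0},
    {"dp": [0.007, 0.0011, 0], "yaw": 0},
    {"dp": [0.0079, 0.0013, 0], "yaw": 0},
    {"dp": [0.0079, 0.0013, 0], "yaw": 0},
    {"dp": [0.0079, 0.0013, 0], "yaw": 0}
  ]
}}

```text
time_s: 10.3
tcp_pos: [0.5682, 0.2588, 0.0657]
eef_rot: [-180.0, 0.0, -77.6]
contact_force: [0.3, -0.8, -5.0]
gripper_width: 0.0079
gripper_force: 40.0
```

```bash
python3 st.py
```

```text
t 10.3 jig xy mm 31.84 38.3 z 0.0657 rot [-1.7998e+02  1.0000e-02 -7.7600e+01] F jig 0.17 -0.86 -5.0 M [ 0.   -0.02 -0.04]
```

Request:
{"api": "apply_moves", "payload": {
  "targets": [
    {"dp": [0.0005, 0.0001, 0], "yaw": 0},
    {"dp": [0.001, 0.0002, 0], "yaw": 0},
    {"dp": [0.0015, 0.0003, 0], "yaw": 0},
    {"dp": [0.002, 0.0004, 0], "yaw": 0},
    {"dp": [0.002, 0.0004, 0], "yaw": 0},
    {"dp": [0.002, 0.0004, 0], "yaw": 0}
  ]
}}

```text
time_s: 10.8
tcp_pos: [0.57, 0.2592, 0.0657]
eef_rot: [-180.0, 0.0, -77.6]
contact_force: [0.0, -0.1, -4.4]
gripper_width: 0.0078
gripper_force: 40.0
```

Request:
{"api": "apply_moves", "payload": {
  "targets": [
    {"dp": [0.0003, 0.0001, 0], "yaw": 0},
    {"dp": [0.0006, 0.0001, 0], "yaw": 0},
    {"dp": [0.001, 0.0002, 0], "yaw": 0},
    {"dp": [0.001, 0.0002, 0], "yaw": 0},
    {"dp": [0.001, 0.0002, 0], "yaw": 0}
  ]
}}

```text
time_s: 11.22
tcp_pos: [0.571, 0.2594, 0.0656]
eef_rot: [180.0, 0.0, -77.6]
contact_force: [-0.0, -0.1, -4.4]
gripper_width: 0.0076
gripper_force: 40.0
```

```bash
python3 st.py
```

```text
t 11.22 jig xy mm 34.71 38.2 z 0.0656 rot [180.    0.  -77.6] F jig -0.06 -0.12 -4.44 M [ 0.02  0.13 -0.  ]
```

Request:
{"api": "apply_moves", "payload": {
  "targets": [
    {"dp": [0.0003, 0.0001, 0], "yaw": 0},
    {"dp": [0.0006, 0.0001, 0], "yaw": 0},
    {"dp": [0.001, 0.0002, 0], "yaw": 0},
    {"dp": [0.001, 0.0002, 0], "yaw": 0},
    {"dp": [0.001, 0.0002, 0], "yaw": 0}
  ]
}}

```text
time_s: 11.63
tcp_pos: [0.5711, 0.2592, 0.0655]
eef_rot: [179.9, -0.0, -77.6]
contact_force: [-5.5, -0.2, -2.0]
gripper_width: 0.0076
gripper_force: 40.0
```

```bash
python3 st.py
```

```text
t 11.63 jig xy mm 34.74 38.07 z 0.0655 rot [ 1.799e+02 -2.000e-02 -7.761e+01] F jig -5.37 0.99 -1.98 M [ 0.17  1.9  -0.03]
```

Request:
{"api": "apply_moves", "payload": {
  "targets": [
    {"dp": [0.0002, 0, 0], "yaw": 0},
    {"dp": [0.0005, 0.0001, 0], "yaw": 0},
    {"dp": [0.0008, 0.0002, 0], "yaw": 0},
    {"dp": [0.0008, 0.0002, 0], "yaw": 0},
    {"dp": [0.0008, 0.0002, 0], "yaw": 0}
  ]
}}

```text
time_s: 12.05
tcp_pos: [0.5711, 0.2593, 0.0655]
eef_rot: [179.8, -0.0, -77.6]
contact_force: [-9.2, 1.9, 0.8]
gripper_width: 0.0075
gripper_force: 40.0
```

```bash
python3 st.py
```

```text
t 12.05 jig xy mm 34.8 38.09 z 0.0655 rot [ 1.7983e+02 -3.0000e-02 -7.7620e+01] F jig -8.6 3.86 0.76 M [ 0.23  3.1  -0.04]
```

Request:
{"api": "apply_moves", "payload": {
  "targets": [
    {"dp": [0, 0.0002, 0.0002], "yaw": 0},
    {"dp": [0, 0.0004, 0.0004], "yaw": 0},
    {"dp": [0.0003, 0.0005, 0.0004], "yaw": 0},
    {"dp": [0.0005, 0.0005, 0.0004], "yaw": 0},
    {"dp": [0.0005, 0.0005, 0.0004], "yaw": 0},
    {"dp": [0.0005, 0.0005, 0.0004], "yaw": 0}
  ]
}}

```text
time_s: 12.55
tcp_pos: [0.5711, 0.2593, 0.0655]
eef_rot: [179.8, -0.1, -77.6]
contact_force: [-9.8, -1.1, -0.2]
gripper_width: 0.0078
gripper_force: 40.0
```

```bash
python3 st.py; python3 - <<'E'
from h import *
for n in("top","scene"):
    c=cams.capture(n); np.savez(n+"3.npz",**c); im=c["image"]
    save(n+"3.png",im[150:270,140:270] if n=="top" else im[150:250,300:420],5 if n=="top" else 6)
E
python3 st.py
```

```text
t 12.55 jig xy mm 34.8 38.1 z 0.0655 rot [ 1.7976e+02 -6.0000e-02 -7.7630e+01] F jig -9.83 1.08 -0.19 M [ 0.05  3.32 -0.04]
t 12.65 jig xy mm 34.78 38.07 z 0.0655 rot [ 1.7976e+02 -6.0000e-02 -7.7630e+01] F jig -9.3 1.63 0.5 M [-0.11  3.33 -0.01]
```

View pics/scene3.png

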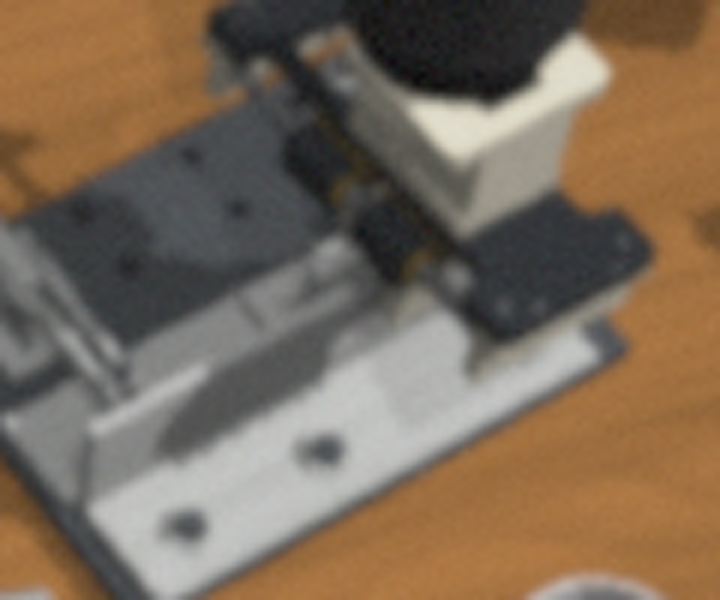

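View pics/top3.png

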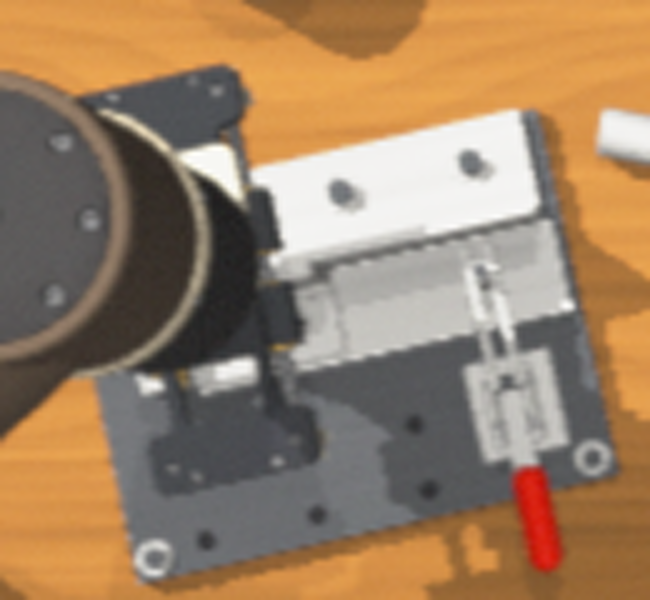

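```bash
python3 - <<'E'
from m import *
c=dict(np.load("top3.npz"));W=cloud(c)
a=np.radians(12.4);R=np.array([[np.cos(a),np.sin(a)],[-np.sin(a),np.cos(a)]]);o=np.array([.5453,.2146])
for P,h in comps(c,W,.079,.098,(.5,.65,.15,.4),.088,4): 
    q=(P-o)@R.T*1e3; print("leaf",len(q),h,q.min(0).round(1),q.max(0).round(1),q.mean(0).round(1))
for uv,z in[((208,214),.026),((209,221.6),.026)]: print(uv,((onplane(c,np.array([uv],float),z)-o)@R.T*1e3).round(1))
d=(W[...,:2]-o)@R.T*1e3
for y in range(-21,9,2):
    k=(abs(d[...,1]-y)<1)&(d[...,0]>0)&(d[...,0]<22)&(W[...,2]<.05); print(y,k.sum(),(np.nanmedian(W[...,2][k])*1e3).round(1),c["image"][k].mean().round(0))
E
```

```text
leaf 27 0.08768622242854075 [32. -5.] [40.4 13.5] [36.6  4. ]
(208, 214) [[10.4 -7.2]]
(209, 221.6) [[-9.6 -5.4]]
-21 5 14.9 189.0
-19 6 17.3 186.0
-17 8 18.0 189.0
-15 6 19.0 193.0
-13 6 18.3 190.0
-11 7 18.1 189.0
-9 7 18.0 186.0
-7 5 17.2 178.0
-5 10 19.2 173.0
-3 8 24.8 190.0
-1 6 24.4 192.0
1 7 24.9 189.0
3 5 27.5 182.0
5 6 24.6 184.0
7 7 24.0 180.0
```

The depth puts the foot end at jig y ≈ -5 and the leaf at x ≈ 36.6, so the bracket is seated at fence and stop. Next I'll raise the push to about 13 N.

Request:
{"api": "apply_moves", "payload": {
  "targets": [
    {"dp": [0, 0, 0.0003], "yaw": 0},
    {"dp": [0.0003, 0.0001, 0.0005], "yaw": 0},
    {"dp": [0.0006, 0.0002, 0.0005], "yaw": 0},
    {"dp": [0.001, 0.0003, 0.0005], "yaw": 0},
    {"dp": [0.001, 0.0003, 0.0005], "yaw": 0},
    {"dp": [0.001, 0.0003, 0.0005], "yaw": 0},
    {"dp": [0.001, 0.0003, 0.0005], "yaw": 0}
  ]
}}

```text
time_s: 13.23
tcp_pos: [0.5711, 0.2592, 0.0655]
eef_rot: [179.7, -0.1, -77.6]
contact_force: [-11.9, -0.4, -1.0]
gripper_width: 0.0078
gripper_force: 40.0
```

```bash
python3 st.py
```

```text
t 13.23 jig xy mm 34.81 38.04 z 0.0655 rot [ 1.7965e+02 -8.0000e-02 -7.7650e+01] F jig -11.69 2.18 -0.96 M [ 0.08  4.31 -0.02]
```

Request:
{"api": "apply_moves", "payload": {
  "targets": [
    {"dp": [0.0002, 0, 0.0002], "yaw": 0},
    {"dp": [0.0004, 0.0002, 0.0003], "yaw": 0},
    {"dp": [0.0004, 0.0002, 0.0003], "yaw": 0},
    {"dp": [0.0004, 0.0002, 0.0003], "yaw": 0},
    {"dp": [0.0004, 0.0002, 0.0003], "yaw": 0},
    {"dp": [0.0004, 0.0002, 0.0003], "yaw": 0},
    {"dp": [0.0004, 0.0002, 0.0003], "yaw": 0},
    {"dp": [0.0004, 0.0002, 0.0003], "yaw": 0}
  ]
}}

```text
time_s: 13.9
tcp_pos: [0.5711, 0.2592, 0.0655]
eef_rot: [179.6, -0.1, -77.7]
contact_force: [-11.9, -0.3, -1.9]
gripper_width: 0.0079
gripper_force: 40.0
```

```bash
for i in 1 2 3; do python3 st.py; python3 -c "
from h import *
cams.capture('top')"; done
```

```text
t 13.9 jig xy mm 34.79 38.04 z 0.0655 rot [ 1.796e+02 -9.000e-02 -7.766e+01] F jig -11.67 2.22 -1.86 M [0.09 4.54 0.01]
t 13.95 jig xy mm 34.84 38.09 z 0.0656 rot [ 1.7961e+02 -9.0000e-02 -7.7650e+01] F jig -12.02 3.1 -2.22 M [ 0.17  4.56 -0.01]
t 14.0 jig xy mm 34.84 38.08 z 0.0656 rot [ 1.7961e+02 -9.0000e-02 -7.7660e+01] F jig -13.26 2.65 -1.32 M [ 0.07  4.51 -0.02]
```

```bash
python3 -c "
from h import *
print(r.close_job())"
```

```text
the job is handed in; nothing more can be done
None
```

The bracket is standing on the strap against the fence and the stop, still gripped at 40 N and pressed on the fence with about 12 N by the wrist reading; I handed the job in at about 14 s, and no verdict came back.

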